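# Slide tray under the leaf spring

## Task

Load the blue slide tray into its dock: press it down hard with the fingertips on the black pad behind its orange ridge and, keeping it pressed down, slide it under the bar and its leaf spring until it stops against the white head at the far end. Then let go and move clear, so that the spring guide alone keeps the tray down. Do not lift the tray off its plate, and leave the marker, cap, bung and beaker where they are.

Things in the scene. Friction and masses are not known exactly. Their poses are not given: they have to be found in the camera images.
- dock: Fixed grey dock, x = -168 to +98 mm, y = +-54 mm, z up. Origin on the bench, midway between the side guides, under the entry face of the dark steel cross bar; x is the sliding direction. Bar: x = 0 to 14 mm, underside at z = 36 mm, top 51 mm with its screws. Guides: inner faces y = +-43.5 mm, tops z = 38 mm. White head (end stop): face at x = 70 mm, top z = 60 mm.
- tray: Loose blue slide tray, 130 (x) x 84 x 14 mm, about 0.18 kg, on the sprung plate in the dock's channel. Origin: centre of its underside; x points to its nose, along the dock's x. Origin at dock x = -95 to -73 mm at the start, +5 mm when home. At rest its top is 40 mm above the bench, 4 mm too high for the bar, which stops it bluntly. Two glass slides lie in its front part.
- tray_pad (a point): Centre of the black finger pad on the tray's tail, on its top surface; 41 mm long (tray x = -65 to -24 mm), 70 mm wide. In front it ends at the orange ridge (tray x = -24 to -18 mm, 70 mm across, 8 mm high), against which fingertips can push. It goes 78 to 100 mm forward with the tray.
- bar_underside (a point): Middle of the lower edge of the cross bar's entry face, 36 mm above the bench.
- lift_plate (a joint): How far the sprung plate, and the tray on it, is pressed down (m): 0 up, 0.010 at the bottom stop. Starts to sink at about 8 N on the tray, needs about 19 N at the bottom. The tray clears the bar beyond 0.004; held down by the bar and leaf alone it reads about 0.004.
- leaf (a joint): How far the steel leaf spring under the bar is bent up (rad): 0 free, 0.15 to 0.2 with the tray under it. It slopes down from the bar in the sliding direction, its free tip 49 mm beyond the bar's entry face and 29 mm above the bench, and drags on the middle of the tray with 2 to 5 N.
- marker_1: White marker with black cap, 129 mm long, 11 mm thick, lying beside the dock; leave alone. Origin at its underside's centre.
- blue_cap: Blue screw cap, 34 mm across, 14 mm high, beside the dock; leave alone. Origin at its underside's centre.
- rubber_bung: Red-brown rubber bung, 35 mm across, 28 mm high, beside the dock; leave alone. Origin at its underside's centre.
- beaker_2: Small clear beaker, 49 mm across, 59 mm high, beside the dock; leave alone. Origin at its underside's centre.

How it is judged (in metres and radians):
On the way, in this order (a step that is already met when the one before it is completed fails the run):
1. the tray is pressed down by hand, below the level of the bar (value of joint lift_plate above 0.0045 m and contact force between the fingers and tray above 3 N), for 0.1 s.
2. still pressed down, the tray's nose is at least 30 mm past the bar's front face (all of step 1 and x of tray in the frame of dock above -0.035 m).
At the end, for the whole second after the job is handed in: The tray is home within 4 mm of the white head, level (within 0.05 rad) and at rest, under the bent leaf spring (0.08 rad or more), with the lift plate still held at least 2.5 mm down (x of tray in the frame of dock above 0.001 m and value of joint lift_plate above 0.0025 m and value of joint leaf above 0.08 rad and angle between tray's own z axis and vertical below 0.05 rad and linear speed of tray below 0.01 m/s); the robot touches nothing.
It fails at once if the tray is lifted (underside more than 8 mm above the resting plate) or tipped by more than 0.2 rad (z of tray in the frame of dock above 0.034 m or angle between tray's own z axis and vertical above 0.2 rad).
It fails at once if the marker, cap, bung or beaker is moved by more than 30 mm (distance of any of marker_1, blue_cap, rubber_bung, beaker_2 from where it was at the start of the episode above 0.03 m).
It also fails if it takes over 35 s, if anything falls off the work surface, if the arm or the gripper's body presses on something with over 40 N, if the wrist force passes 120 N, or if a joint passes its speed limit or range.

## Robot

A 6-joint arm with a two-finger parallel gripper is mounted at the origin on a cart in front of the work surface, level with it; the furniture and walls round the work are solid. World frame = base frame: x ahead of the robot, y to its left, z up, the work surface at z = 0. Lengths are in mm, angles in rad, forces in N, time in s.
With the tool pointing down it reaches from about 350 to 875 mm from the base axis. Payload 4.2 kg.
Tool frame: the origin (TCP) lies at the very end of the fingers, on their centre line; the grasp point (between the pads) lies 19 mm behind it; z points along the fingers, y is the line along which they close (so a half turn about z gives the same grasp; the last joint's range is limited). The gripper opens to 85 mm and grips with 20 to 120 N. Pads are 22 mm wide; open, the fingers measure 114 mm over their backs; the gripper's body (76 mm by 85 mm) begins 54 mm behind the grasp point. The pads swing forward as they close: fully open they stand 13 mm farther back than shut.
Start: joints at [-0.963, 0.385, 0.008, 0, -1.194, -0.259], TCP at [213.621, -587.337, 231.312] pointing down, gripper open.
Joint ranges: [-3.14, 3.14], [-1.21, 2.06], [-1.07, 1.41], [-3.16, 2.05], [-2.99, -0.16], [-3.1, 3.1]. Speed limits (rad/s): [2.79, 2.79, 3.14, 3.14, 3.14, 3.14].

## Interface

Orientations are given as a unit quaternion [x, y, z, w].
In Python, from bench import arm, optics gives the robot as it stands. The module is installed in compiled form; this text tells all that it offers.
- The arm moves only by the tool step_arm, never from a script. Its argument "motion" is a list of rows, each an object with "dr": the turn, a rotation vector about the tool's x, y, z in units of 8 degrees (1.0 is 8 degrees), a list of three; "slide": the shift along the tool's x, y, z in mm, a list of three; "jaw": the finger opening in mm, from 0 to 85.4. A call has exactly 8 rows; each row is the pose to reach, as a shift and turn from the pose commanded when the call began, along the tool's axes at that moment; what a row does not reach only later rows make up. A row lasts 1/8 s, in which the tool goes at most 62.5 mm and 10.7 degrees, less where a joint would pass 70% of its speed; a pose out of reach is approached as far as the arm can. A call with a gripper value outside its range is refused whole. The fingers move at their own pace and stop on an object; the grip force is fixed at half the most. Time passes only in rows, so rows that repeat a pose let the fingers close, or fill a call up. It gives the time, the measured TCP pose, the force, the opening and the grip force at its end, in the units of the state.
- arm.read_state(): the state, without advancing time (a new reading comes with each control period).
- optics.get_image(name): name is "side" or "top" or "wrist"; returns the picture (480x640x3 uint8, blue, green, red); there is no depth.
- optics.camera_info(name): a dict with "camera_matrix" (3x3 intrinsics, pixels), "view" (4x4, takes a point from world to camera coordinates); the wrist camera has in their place "T_tool_cam" (4x4, takes a point from camera to tool coordinates, whose origin is the TCP and whose axes are the flange's). Camera axes: x right, y up, looking along -z (the intrinsics and any distortion apply to the point x, -y, -z); pixel columns grow to the right and rows downward; lengths in mm; the calibration is good to about 2 mm. A picture is of the moment at which its call begins: read the wrist's pose just before it. camera_info takes no time and is no camera call.
- arm.job_done(): hands the job in; it is judged then, once.
The state is a dict: "clock": time; "joints": joint angles; "joint_vel": joint speeds; "joint_efforts": joint torques, N m; "position": TCP position; "ee_rot": TCP orientation; "contact_force": force on the tool from outside, world axes, zero at the start; "wrist_torque": the same for the moment, N m; "gripper_width": finger opening in mm; "grasp_force": force on a finger pad.
Only numpy, scipy, OpenCV 4.12 (cv2) and the standard library are available. Lean on these libraries where they do the work, as an engineer would, in place of code of your own. Each camera call takes 0.05 s, during which the arm holds its last target. There are 200 camera calls.

## Working session

There is one attempt and no reset: what is moved stays moved. The work goes in short steps, Python scripts to look and compute and a tool call to move; the robot and the scene stay as the last step left them, time stands still between calls to the robot, and variables do not carry over. Pictures are saved under pics/ and viewed, at most 10 in all, crops included, and the job is handed in when it is done.

Besides the shell and the picture viewer there is one more tool, called after "Emit:" by a JSON object that holds its "method" and its "body", one argument or row to a line. step_arm: Moves the arm, as the interface text tells. Its arguments: {"type":"object","properties":{"motion":{"type":"array","items":{"type":"object","properties":{"dr":{"type":"array","items":{"type":"number"}},"slide":{"type":"array","items":{"type":"number"}},"jaw":{"type":"number"}}}}},"required":["motion"]}

```bash
mkdir -p pics; python3 - <<'E'
from bench import arm, optics
import cv2, json, numpy as np
s=arm.read_state(); print({k:np.round(v,3).tolist() for k,v in s.items()})
for n in ("top","side"):
    cv2.imwrite(f"pics/{n}0.png",optics.get_image(n))
    c=optics.camera_info(n); print(n,{k:(np.round(v,3).tolist() if not isinstance(v,str) else v) for k,v in c.items()})
print(optics.camera_info("wrist"))
E
```

```text
{'clock': 0.0, 'joints': [-0.963, 0.386, 0.007, -0.001, -1.194, -0.259], 'joint_vel': [0.001, -0.001, 0.001, -0.0, -0.001, -0.0], 'joint_efforts': [0.0, -39.229, 18.84, 4.186, -0.005, 0.0], 'position': [213.429, -586.812, 230.224], 'ee_rot': [-0.173, 0.985, 0.001, -0.0], 'contact_force': [-0.006, -0.743, -0.373], 'wrist_torque': [-0.002, -0.056, 0.005], 'grasp_force': 0.0, 'gripper_width': 85.229}
top {'camera_matrix': [[593.741, 0.0, 322.463], [0.0, 593.741, 235.456], [0.0, 0.0, 1.0]], 'view': [[0.006, -1.0, 0.005, 26.711], [0.981, 0.007, 0.192, -586.601], [-0.192, 0.003, 0.981, -803.357], [0.0, 0.0, 0.0, 1.0]]}
side {'camera_matrix': [[544.015, 0.0, 313.954], [0.0, 544.015, 240.116], [0.0, 0.0, 1.0]], 'view': [[1.0, -0.015, 0.011, -587.194], [-0.004, 0.427, 0.904, -77.441], [-0.018, -0.904, 0.427, -893.475], [0.0, 0.0, 0.0, 1.0]]}
{'camera_matrix': array([[385.64948886,   0.        , 318.89421385],
       [  0.        , 385.64948886, 239.0968222 ],
       [  0.        ,   0.        ,   1.        ]]), 'T_tool_cam': array([[-4.87049145e-04,  9.53739070e-01,  3.00635243e-01,
         7.68827816e+01],
       [ 9.99999879e-01,  4.42241674e-04,  2.17093387e-04,
         5.44465616e-01],
       [ 7.40970123e-05,  3.00635312e-01, -9.53739170e-01,
        -1.43603480e+02],
       [ 0.00000000e+00,  0.00000000e+00,  0.00000000e+00,
         1.00000000e+00]])}
```

View pics/top0.png

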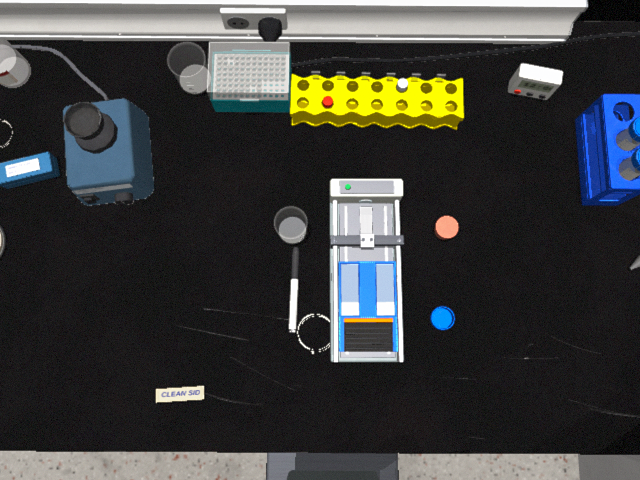

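View pics/side0.png

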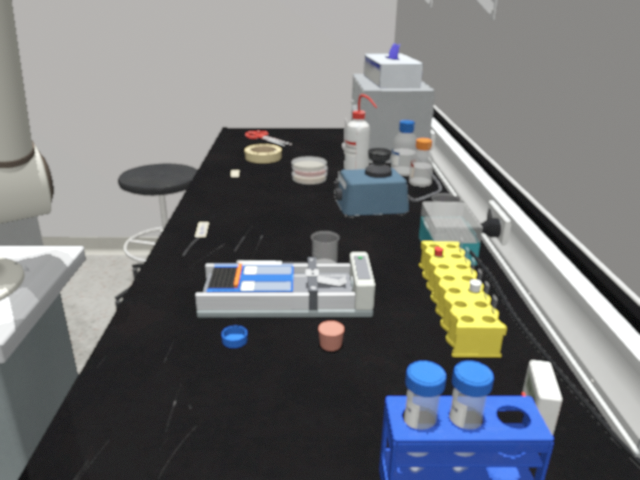

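The top view shows the dock from about (331,180) to (403,361), with its sliding direction running up the image (world +x). The black pad is around (369,336), the ridge at row 320 and the bar at row 240. The side view agrees. I'll zoom in for exact pixels.

```bash
cat > h.py <<'E'
import numpy as np
from bench import optics
def ray(name,u,v,z):
    c=optics.camera_info(name);K=c["camera_matrix"];V=c["view"]
    d=np.linalg.inv(K)@[u,v,1]; d=np.array([d[0],-d[1],-d[2]])
    R=V[:3,:3];o=-R.T@V[:3,3];w=R.T@d
    return o+w*(z-o[2])/w[2]
E
python3 - <<'E'
import cv2
im=cv2.imread("pics/top0.png")[170:370,270:470]
cv2.imwrite("pics/crop.png",cv2.resize(im,None,fx=3,fy=3,interpolation=cv2.INTER_CUBIC))
E
```

```text
(no output)
```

View pics/crop.png

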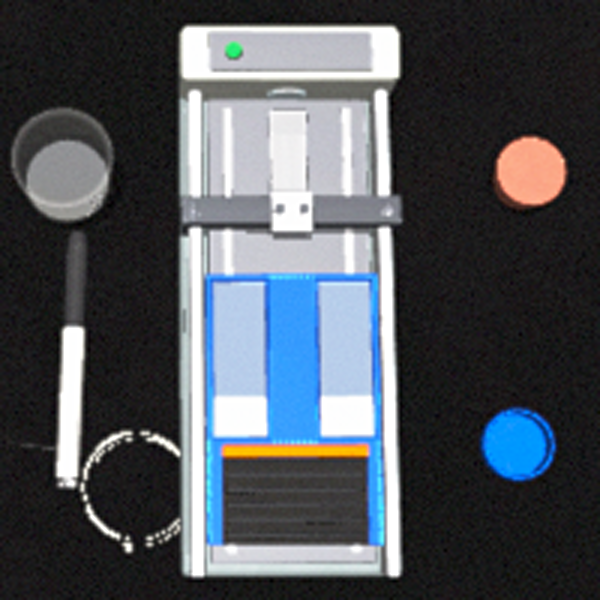

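The crop shows the tray's nose edge at row 275, its tail at row 545, its sides at columns 208–380, the ridge at rows 445–457 and the head top from (180,27) to (400,27).

```bash
python3 - <<'E'
from h import *
for n,u,v,z in [("noseL",209,275,40),("noseR",377,275,40),("tailL",207,546,40),("tailR",383,546,40),("ridgeTopFrontL",222,445,48),("ridgeR",368,445,48),("padL",222,545,40),("padR",369,545,40),("headL",182,27,60),("headR",400,27,60),("guideL tail",190,577,38),("guideR tail",401,577,38),("guideL head",190,92,38),("guideR head",388,92,38),("barL",182,196,51),("barR",402,196,51)]:
    print(n,ray("top",270+(u+.5)/3-.5,170+(v+.5)/3-.5,z).round(1))
E
```

```text
noseL [551.2   5.4  40. ]
noseR [551.8 -76.6  40. ]
tailL [421.3   6.3  40. ]
tailR [421.8 -77.2  40. ]
ridgeTopFrontL [468.5  -0.5  48. ]
ridgeR [468.9 -69.9  48. ]
padL [421.9  -0.8  40. ]
padR [422.3 -70.6  40. ]
headL [671.   19.4  60. ]
headR [671.7 -87.5  60. ]
guideL tail [406.9  14.3  38. ]
guideR tail [407.5 -85.7  38. ]
guideL head [643.8  14.9  38. ]
guideR head [644.5 -84.   38. ]
barL [588.3  19.   51. ]
barR [589.  -88.1  51. ]
```

Dock origin comes out at about (574.5, -35.2), yaw about +0.006. The tray centre is at x ≈ 486.5, which is dock -88 and inside the given range. The pad spans x ≈ 421.5–462.5, with the ridge's rear face at about 462.5. I'll go above the pad with the jaw partly closed.

Emit:
{"method": "step_arm", "body": {
  "motion": [
    {"dr":[0,0,0.3],"slide":[-40,43,0],"jaw":30},
    {"dr":[0,0,0.6],"slide":[-80,86,0],"jaw":30},
    {"dr":[0,0,0.9],"slide":[-120,129,0],"jaw":30},
    {"dr":[0,0,1.2],"slide":[-160,172,0],"jaw":30},
    {"dr":[0,0,1.5],"slide":[-200,215,0],"jaw":30},
    {"dr":[0,0,1.8],"slide":[-240,258,0],"jaw":30},
    {"dr":[0,0,2.1],"slide":[-280,301,0],"jaw":30},
    {"dr":[0,0,2.4],"slide":[-315,338,0],"jaw":30}
  ]
}}

```text
clock: 1.1
position: [394.4, -160.1, 231.3]
ee_rot: [-0.007, 1.0, 0.0, 0.0]
contact_force: [0.5, -1.7, 0.4]
gripper_width: 29.9
grasp_force: 0.0
```

Emit:
{"method": "step_arm", "body": {
  "motion": [
    {"slide":[-18,41,10],"dr":[0,0,0],"jaw":30},
    {"slide":[-36,82,40],"dr":[0,0,0],"jaw":30},
    {"slide":[-53,124,75],"dr":[0,0,0],"jaw":30},
    {"slide":[-53,124,110],"dr":[0,0,0],"jaw":30},
    {"slide":[-53,124,140],"dr":[0,0,0],"jaw":30},
    {"slide":[-53,124,155],"dr":[0,0,0],"jaw":30},
    {"slide":[-53,124,155],"dr":[0,0,0],"jaw":30},
    {"slide":[-53,124,155],"dr":[0,0,0],"jaw":30}
  ]
}}

```text
clock: 2.1
position: [445.9, -37.3, 76.8]
ee_rot: [-0.007, 1.0, 0.0, 0.0]
contact_force: [-0.1, 0.5, 0.3]
gripper_width: 29.8
grasp_force: 0.0
```

```bash
python3 - <<'E'
from bench import arm,optics
import cv2
cv2.imwrite("pics/w1.png",optics.get_image("wrist"))
im=optics.get_image("side")[190:350,170:400]
cv2.imwrite("pics/s1.png",cv2.resize(im,None,fx=3,fy=3,interpolation=cv2.INTER_CUBIC))
print(arm.read_state()["position"],arm.read_state()["contact_force"])
E
```

```text
[446.02681257 -37.23158901  77.14582912] [ 0.01829553 -0.46007825  0.17322988]
```

View pics/w1.png

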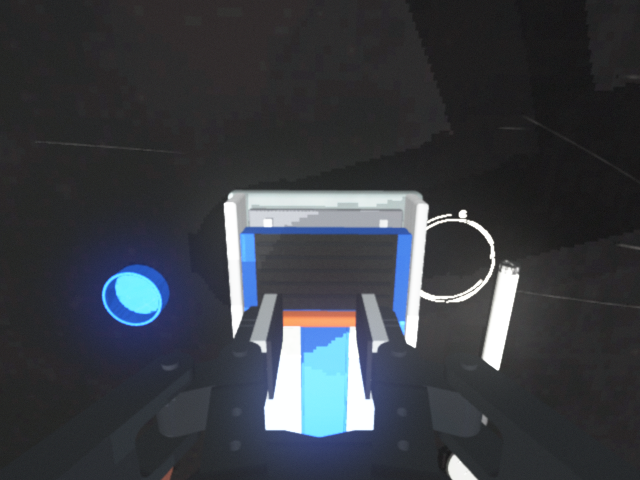

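View pics/s1.png

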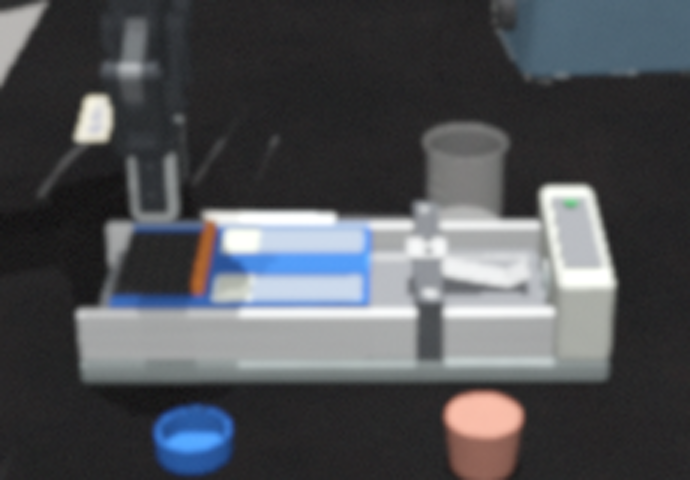

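The wrist view shows both fingertips over the pad and tray, with the ridge at row 318 and the pad centre about 2 mm to the +y side. The side view shows the fingers over the pad, behind the ridge. Next I press down in small steps.

Emit:
{"method": "step_arm", "body": {
  "motion": [
    {"slide":[-2,2,15],"dr":[0,0,0],"jaw":30},
    {"slide":[-2,2,28],"dr":[0,0,0],"jaw":30},
    {"slide":[-2,2,34],"dr":[0,0,0],"jaw":30},
    {"slide":[-2,2,37],"dr":[0,0,0],"jaw":30},
    {"slide":[-2,2,39],"dr":[0,0,0],"jaw":30},
    {"slide":[-2,2,41],"dr":[0,0,0],"jaw":30},
    {"slide":[-2,2,43],"dr":[0,0,0],"jaw":30},
    {"slide":[-2,2,43],"dr":[0,0,0],"jaw":30}
  ]
}}

```text
clock: 3.2
position: [447.6, -35.4, 34.6]
ee_rot: [-0.007, 1.0, -0.0, 0.0]
contact_force: [-3.9, -0.1, 11.9]
gripper_width: 30.1
grasp_force: 5.9
```

Emit:
{"method": "step_arm", "body": {
  "motion": [
    {"slide":[0,0,2],"dr":[0,0,0],"jaw":30},
    {"slide":[0,0,4],"dr":[0,0,0],"jaw":30},
    {"slide":[0,0,5],"dr":[0,0,0],"jaw":30},
    {"slide":[0,0,6],"dr":[0,0,0],"jaw":30},
    {"slide":[0,0,7],"dr":[0,0,0],"jaw":30},
    {"slide":[0,0,7],"dr":[0,0,0],"jaw":30},
    {"slide":[0,0,7],"dr":[0,0,0],"jaw":30},
    {"slide":[0,0,7],"dr":[0,0,0],"jaw":30}
  ]
}}

```text
clock: 4.2
position: [448.0, -35.5, 29.2]
ee_rot: [-0.008, 1.0, -0.0, 0.001]
contact_force: [-6.2, 0.6, 24.8]
gripper_width: 29.8
grasp_force: 12.5
```

The plate is at the bottom with about 25 N. Now I slide forward slowly.

Emit:
{"method": "step_arm", "body": {
  "motion": [
    {"slide":[-4,0,1],"dr":[0,0,0],"jaw":30},
    {"slide":[-8,0,1],"dr":[0,0,0],"jaw":30},
    {"slide":[-13,0,1],"dr":[0,0,0],"jaw":30},
    {"slide":[-18,0,1],"dr":[0,0,0],"jaw":30},
    {"slide":[-23,0,1],"dr":[0,0,0],"jaw":30},
    {"slide":[-28,0,1],"dr":[0,0,0],"jaw":30},
    {"slide":[-33,0,1],"dr":[0,0,0],"jaw":30},
    {"slide":[-38,0,1],"dr":[0,0,0],"jaw":30}
  ]
}}

```text
clock: 5.2
position: [486.6, -35.0, 29.3]
ee_rot: [-0.008, 1.0, -0.0, 0.001]
contact_force: [-8.0, -0.2, 27.5]
gripper_width: 30.1
grasp_force: 14.3
```

```bash
python3 - <<'E'
from bench import arm,optics
import cv2
im=optics.get_image("side")[190:350,170:400]
cv2.imwrite("pics/s2.png",cv2.resize(im,None,fx=3,fy=3,interpolation=cv2.INTER_CUBIC))
print(arm.read_state()["position"],arm.read_state()["contact_force"])
E
```

```text
[487.55514267 -34.93456157  29.34018783] [-7.15503334 -0.90397023 25.66770033]
```

View pics/s2.png

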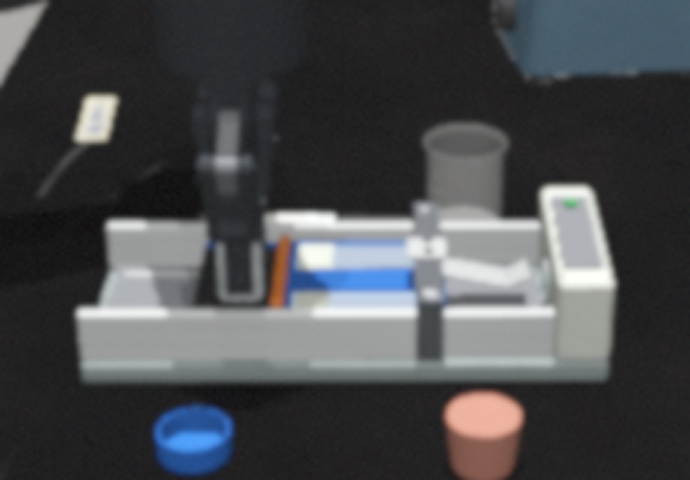

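The tray is pressed down and its nose is under the bar. The ridge, at column 280, is just ahead of the fingers. I'll continue.

Emit:
{"method": "step_arm", "body": {
  "motion": [
    {"slide":[-5,0,0.5],"dr":[0,0,0],"jaw":30},
    {"slide":[-10,0,0.5],"dr":[0,0,0],"jaw":30},
    {"slide":[-15,0,0.5],"dr":[0,0,0],"jaw":30},
    {"slide":[-20,0,0.5],"dr":[0,0,0],"jaw":30},
    {"slide":[-25,0,0.5],"dr":[0,0,0],"jaw":30},
    {"slide":[-30,0,0.5],"dr":[0,0,0],"jaw":30},
    {"slide":[-35,0,0.5],"dr":[0,0,0],"jaw":30},
    {"slide":[-40,0,0.5],"dr":[0,0,0],"jaw":30}
  ]
}}

```text
clock: 6.25
position: [526.5, -34.6, 29.4]
ee_rot: [-0.008, 1.0, -0.001, 0.001]
contact_force: [-7.9, -1.0, 28.5]
gripper_width: 29.8
grasp_force: 14.1
```

Emit:
{"method": "step_arm", "body": {
  "motion": [
    {"slide":[-4,0,0],"dr":[0,0,0],"jaw":30},
    {"slide":[-8,0,0],"dr":[0,0,0],"jaw":30},
    {"slide":[-11,0,0],"dr":[0,0,0],"jaw":30},
    {"slide":[-14,0,0],"dr":[0,0,0],"jaw":30},
    {"slide":[-16,0,0],"dr":[0,0,0],"jaw":30},
    {"slide":[-18,0,0],"dr":[0,0,0],"jaw":30},
    {"slide":[-20,0,0],"dr":[0,0,0],"jaw":30},
    {"slide":[-20,0,0],"dr":[0,0,0],"jaw":30}
  ]
}}

```text
clock: 7.25
position: [543.6, -34.5, 29.4]
ee_rot: [-0.008, 1.0, -0.001, -0.002]
contact_force: [-13.6, 1.8, 31.9]
gripper_width: 30.3
grasp_force: 16.1
```

Emit:
{"method": "step_arm", "body": {
  "motion": [
    {"slide":[-1,0,0],"dr":[0,0,0],"jaw":30},
    {"slide":[-2,0,0],"dr":[0,0,0],"jaw":30},
    {"slide":[-3,0,0],"dr":[0,0,0],"jaw":30},
    {"slide":[-4,0,0],"dr":[0,0,0],"jaw":30},
    {"slide":[-5,0,0],"dr":[0,0,0],"jaw":30},
    {"slide":[-6,0,0],"dr":[0,0,0],"jaw":30},
    {"slide":[-6,0,0],"dr":[0,0,0],"jaw":30},
    {"slide":[-6,0,0],"dr":[0,0,0],"jaw":30}
  ]
}}

```text
clock: 8.25
position: [546.2, -34.6, 29.4]
ee_rot: [-0.007, 1.0, -0.001, -0.005]
contact_force: [-20.5, 4.3, 38.1]
gripper_width: 29.8
grasp_force: 22.2
```

```bash
python3 - <<'E'
from bench import arm,optics
import cv2,numpy as np
a=cv2.resize(optics.get_image("side")[190:350,170:400],None,fx=3,fy=3,interpolation=cv2.INTER_CUBIC)
cv2.imwrite("pics/s3.png",a)
print(arm.read_state()["position"],arm.read_state()["contact_force"])
E
```

```text
[546.17146819 -34.59424871  29.38277768] [-20.25195383   4.42975768  38.62105082]
```

View pics/s3.png

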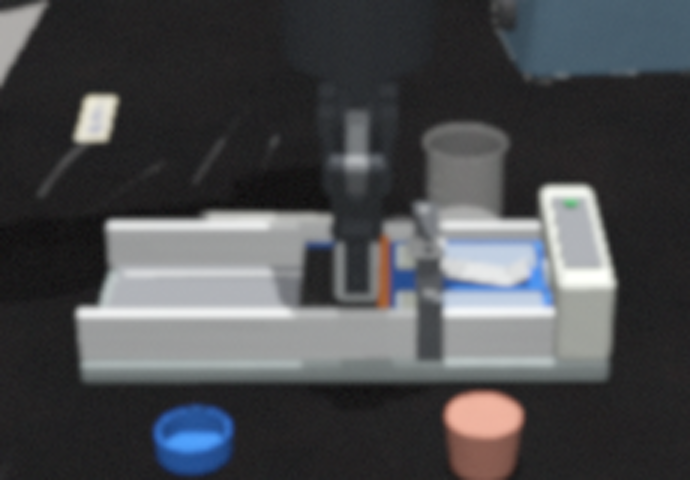

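The tray nose is against the head (column 550), the leaf lies on the tray and the fingers are at the ridge. The stall force is about 20 N. I'll relax the push, then lift straight up.

Emit:
{"method": "step_arm", "body": {
  "motion": [
    {"slide":[3,0,-2],"dr":[0,0,0],"jaw":30},
    {"slide":[5,0,-5],"dr":[0,0,0],"jaw":30},
    {"slide":[6,0,-9],"dr":[0,0,0],"jaw":30},
    {"slide":[7,0,-14],"dr":[0,0,0],"jaw":30},
    {"slide":[9,0,-20],"dr":[0,0,0],"jaw":30},
    {"slide":[12,0,-40],"dr":[0,0,0],"jaw":30},
    {"slide":[20,0,-75],"dr":[0,0,0],"jaw":30},
    {"slide":[60,0,-110],"dr":[0,0,0],"jaw":30}
  ]
}}

```text
clock: 9.3
position: [492.5, -34.4, 135.6]
ee_rot: [-0.007, 1.0, -0.0, 0.0]
contact_force: [0.3, 0.0, -0.0]
gripper_width: 30.0
grasp_force: 0.0
```

Emit:
{"method": "step_arm", "body": {
  "motion": [
    {"slide":[30,0,-40],"dr":[0,0,0],"jaw":30},
    {"slide":[60,-40,-60],"dr":[0,0,0],"jaw":30},
    {"slide":[60,-80,-60],"dr":[0,0,0],"jaw":30},
    {"slide":[60,-120,-60],"dr":[0,0,0],"jaw":30},
    {"slide":[60,-160,-60],"dr":[0,0,0],"jaw":30},
    {"slide":[60,-200,-60],"dr":[0,0,0],"jaw":30},
    {"slide":[60,-240,-60],"dr":[0,0,0],"jaw":30},
    {"slide":[60,-240,-60],"dr":[0,0,0],"jaw":30}
  ]
}}

```text
clock: 10.3
position: [434.3, -277.4, 194.3]
ee_rot: [-0.005, 1.0, 0.0, -0.0]
contact_force: [-0.1, 1.0, -0.7]
gripper_width: 30.2
grasp_force: 0.0
```

```bash
python3 - <<'E'
from bench import arm,optics
import cv2,numpy as np
f=lambda i:cv2.resize(i,None,fx=3,fy=3,interpolation=cv2.INTER_CUBIC)
a=f(optics.get_image("top")[170:370,310:420]); b=f(optics.get_image("side")[230:330,240:390])
c=np.zeros((600,800,3),np.uint8); c[:,:330]=a; c[:300,340:790]=b
cv2.imwrite("pics/e.png",c)
s=arm.read_state();print(s["position"],s["contact_force"],s["clock"])
E
```

```text
[ 434.24083234 -275.52121959  194.41754795] [-0.06343132  0.4851931   0.01409279] 10.4
```

View pics/e.png

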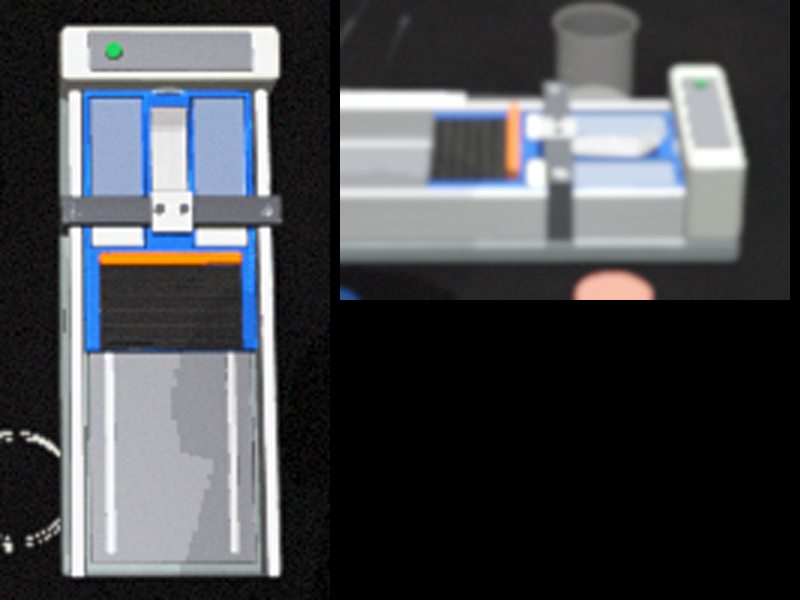

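The tray is under the bar and leaf, with its tail edge at crop row 351. I'll check that number and hand in if it shows the tray home.

```bash
python3 - <<'E'
from h import *
from bench import arm
t=np.mean([ray("top",310+(u+.5)/3-.5,170+351.5/3-.5,36)[0] for u in (87,257)]); x=t+65-574.3
print(t,x)
if x>2.5: print(arm.job_done())
E
```

```text
514.7334765475423 5.433476547542341
the job is handed in; nothing more can be done
None
```

The tray is home against the white head (measured at dock x ≈ +5 mm), held down by the bar and leaf alone, with the arm clear; I handed the job in at about 10.4 s, and no verdict was returned.

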